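# Open the interlocked test cage and hold its gate ajar

## Robot

A 6-joint arm with a two-finger parallel gripper is mounted at the origin on the work surface. World frame = base frame: x ahead of the robot, y to its left, z up, the work surface at z = 0. Lengths are in mm, angles in rad, forces in N, time in s.
With the tool pointing down it reaches from about 275 to 750 mm from the base axis. Payload 10.2 kg.
Tool frame: the origin (TCP) lies at the very end of the fingers, on their centre line; the grasp point (between the pads) lies 19 mm behind it; z points along the fingers, x is the direction in which the jaws open and shut, and the axes are right-handed (so a half turn about z gives the same grasp; the last joint's range is limited). The gripper opens to 85 mm and grips with 20 to 120 N. Pads are 22 mm wide; open, the fingers measure 114 mm over their backs; the gripper's body (76 mm by 85 mm) begins 54 mm behind the grasp point. The pads swing forward as they close: fully open they stand 13 mm farther back than shut.
Start: joints at [1.074, 0.313, 1.498, -0, 1.331, -0.223], TCP at [141.968, 505.446, 231.294] pointing down, gripper open.
Joint ranges: [-2.94, 2.94], [-0.97, 2.17], [0.19, 2.56], [-1.23, 4.37], [0.02, 3.11], [-2.88, 2.88]. Speed limits (rad/s): [2.39, 2.39, 3.01, 3.14, 3.14, 3.14].

## Interface

Orientations are given as a unit quaternion [w, x, y, z].
In Python, from rig import ctrl, cams gives the robot as it stands.
- The arm moves only by the tool play_rows, never from a script. Its argument "steps" is a list of rows, each a list of 2 entries, a list of its own where there are three numbers: the shift along the tool's x, y, z normalised to -1 to 1, where 1 is 0.75 m, then the turn, a rotation vector about the tool's x, y, z normalised to -1 to 1, where 1 is 45 degrees. A call has 1 to 20 rows; each row shifts and turns the commanded pose from where the row before left it, along the tool's axes as they then stand; what a row does not reach is not made up. A row lasts 1/10 s, in which the tool goes at most 50 mm and 8.59 degrees, less where a joint would pass 70% of its speed; a pose out of reach is approached as far as the arm can. A call with a number of a shift or a turn outside -1 to 1 is refused whole. A call with a gripper value outside its range is refused whole. "grip" is the closure, from 0 (fully open) to 1 (shut), set as the call begins (left out, the last holds). The fingers move at their own pace and stop on an object; "squeeze" is the grip in N (left out, the last holds). Time passes only in rows, so rows that do not move let the fingers close. It gives the time, the measured TCP pose, the force and the opening at its end, in the units of the state.
- ctrl.sense(): the state, without advancing time (a new reading comes with each control period).
- cams.capture(name): name is "side" or "top" or "wrist"; returns the picture (480x640x3 uint8, red, green, blue); there is no depth.
- cams.camera_info(name): a dict with "fx", "fy", "cx", "cy" (pixels), "dist_coeffs" ([k1, k2, p1, p2, k3] as OpenCV has them; the pictures are not rectified), "xyz" and "attitude" of the camera in the world. Camera axes: x right, y up, looking along -z (the intrinsics and any distortion apply to the point x, -y, -z); pixel columns grow to the right and rows downward; lengths in mm; the calibration is good to about 2 mm. A picture is of the moment at which its call begins: read the wrist's pose just before it. camera_info takes no time and is no camera call; for the wrist camera it gives the pose at the moment of the call.
- ctrl.finish_job(): hands the job in, once; it reports no verdict.
Trained networks look in the newest picture that a camera, given by its name, has taken for a name from the list of things; names that differ only in an ending like _2 or _b are one class to them, and where a whole thing is asked for, a point or a joint stands for the part that bears it (a point fixed in the world has none). Each returns a list of dicts, best first, with "p" (0 to 1); they miss things now and then, are a little off and sometimes report something else, mostly with a low value. They report only what shows in the picture. A call takes as long as a camera call. They do not tell look-alikes from the thing itself.
- cams.search_frame(camera, thing): "rect" ([centre column, centre row, width, height] in pixels, round what is visible of it).
- cams.tip_of(camera, thing): "pixel" ([column, row] in pixels: a listed point, or the origin of a listed thing).
The state is a dict: "time_s": time; "joints": joint angles; "dq": joint speeds; "tau": joint torques, N m; "eef_pos": TCP position; "ee_rot": TCP orientation; "force": force on the tool from outside, world axes, zero at the start; "wrist_torque": the same for the moment, N m; "grip_width": opening from 0.0 (shut) to 1.0 (fully open).
Only numpy, scipy, OpenCV 4.12 (cv2) and the standard library are available. Lean on these libraries where they do the work, as an engineer would, in place of code of your own. Each camera call takes 0.05 s, during which the arm holds its last target.

## Task

Take the flat access plate out of the low wooden stand and slide it upright, fully home, into the slot of the grey interlock box; leave it there. Then unbolt the cage gate: its sagging bolt catches behind the bent keeper, so lift the bolt by its upright knob while pulling it fully back, and swing the gate towards the robot until it stands ajar, open about a hand's width (some 10 cm) at its free edge. The gate springs shut by itself: finish while still holding it ajar by the knob, at rest, and leave the other things on the bench where they are.

Things in the scene. Friction and masses are not known exactly. Their poses are not given: they have to be found in the camera images.
- plate: access plate: flat aluminium slab, 60 mm wide (its y) x 8 mm thick (its x) x 105 mm tall (its z), about 0.08 to 0.17 kg, same both ways round. Origin: centre of its underside. It starts upright in the slot of the stand, its foot 8 mm above the bench and its top 113 mm above it
- stand: low wooden block fixed to the bench, 50 (x) x 90 (y) x 36 mm tall, with a slot 11 (x) x 64 (y) mm in its top, 28 mm deep, that holds the plate at the start. Origin: centre of its underside on the bench
- lockbox: grey interlock box fixed to the bench, 56 (x) x 100 (y) x 85 mm tall, with a slot in the middle of its top, 11 mm (x) x 63 mm (y), 55 mm deep, with a 3 mm bevel round the mouth. Origin: centre of its underside on the bench, straight below the slot. The plate goes in from above, either way round, its 60 mm width along the box's y; fully home, 50 mm of it stands out of the top. Box and stand may change places
- slot_floor (a point): centre of the floor of the interlock box's slot, 30 mm above the bench; axes of the box. Fully home the plate's origin is here
- cage: fixed aluminium guard cage round a small test jig, open on top, front 330 mm wide (y). Origin: on the bench under the middle of the front. x points away from the gate into the cage, y along the closed gate towards the hinge. The gate (258 mm wide, top rail 135 mm high) closes the front; hinge post at y = +154 mm, latch post with the keeper at y = -152 mm
- knob (a point): grip point on the bolt's knob, 32 mm above the bolt's axis, 192 mm above the bench at rest; it moves with the bolt, and its axes are those of the gate (at rest those of the cage). The knob is an upright round steel post, 14 mm in diameter, that stands on the bolt and is free from 26 mm below this point to 22 mm above it, where a cap 24 mm across and 8 mm thick begins. It starts 185 mm from the hinge axis, less what the bolt is already drawn, and is reached from above
- hinge_axis (a point): point on the gate's upright hinge axis, 160 mm above the bench; axes of the gate (its -y points along the gate from the hinge to the free edge)
- keeper (a point): middle of the upper edge of the keeper's bent-up tongue, 152 mm above the bench, 272 mm from the hinge axis; axes of the cage. The keeper is an open-topped steel channel on the latch post: two cheeks 32 mm apart, 44 mm long in y, up to 176 mm high, 8 mm thick, with the tongue (10 mm thick in y) across the end that faces the gate
- gate (a joint): angle of the gate, 0 shut, grows as it swings out to the robot's side (clockwise seen from above; the free edge goes to the cage's -x), up to 1.2. Free edge 258 mm from the hinge. A spring pulls it shut with about 0.3 N m at 0, rising 0.5 N m per rad. It cannot open while the bolt's end is in the keeper. Weighs about 2 kg with the bolt, and has some slack (about 0.01 rad) while bolted
- bolt_draw (a joint): how far the bolt is drawn out of the keeper, along the gate towards the hinge: m, from 0 to 0.055, started between 0 and 0.010. About 1.5 N of drag; stays where it is left. The bolt is a steel rod 12 mm in diameter on top of the gate, with a block-shaped collar 28 mm wide, 31 mm tall and 10 mm long at its end. With the bolt lying down the collar strikes the tongue at 0.018; it is past it and free of the keeper from 0.038 on
- bolt_lift (a joint): how far the bolt is lifted straight up in its tall worn guides: m, 0 (lying down, where it sinks by its own weight of about 2 N) to 0.020. The collar reaches 9 mm below the top of the tongue when the bolt lies down: lift by 12 to 18 mm before it strikes the tongue, and keep it lifted while pulling, to pass
- screw_box: bystander: loose open black box of brass screws, 100 x 80 x 30 mm, origin under its centre
- tape: bystander: loose roll of paper tape lying flat, 90 mm across, 22 mm high, origin under its centre
- housing: bystander: loose black moulded housing, about 62 x 40 x 36 mm, origin under its centre
Things that resemble listed ones, but are neither listed nor needed, are in the scene too. There is more than one size of the plate; the job needs the larger.

How it is judged:
By the outcome, as a careful person would: the job done as asked, in the order asked, and still so for the second after the job is handed in, while the arm keeps its last pose, push and grip.
It also fails if it takes over 64 s, if anything falls off the work surface, if the arm or the gripper's body presses on something with over 40 N, if the wrist force passes 120 N, or if a joint passes its speed limit or range.

## Working session

There is one attempt and no reset: what is moved stays moved. The work goes in short steps, Python scripts to look and compute and a tool call to move; the robot and the scene stay as the last step left them, time stands still between calls to the robot, and variables do not carry over. Pictures are saved under pics/ and viewed, and the job is handed in when it is done.

Besides the shell and the picture viewer there is one more tool, called after "Call:" as a command line: name --argument value ..., lists and objects as JSON in quotes. play_rows: Moves the arm, as the interface text tells. Its arguments: {"type":"object","properties":{"steps":{"type":"array"},"grip":{"type":"number"},"squeeze":{"type":"number"}},"required":["steps"]}

```bash
ls; mkdir -p pics; python3 - <<'E'
from rig import ctrl,cams
import cv2
print(ctrl.sense())
for n in ['side','top','wrist']:
    im=cams.capture(n); cv2.imwrite(f'pics/{n}0.png',im[:,:,::-1]); print(n,cams.camera_info(n))
    for t in ['plate','stand','lockbox','knob','keeper','hinge_axis','cage','slot_floor']:
        print(t,[(r['pixel'],round(r['p'],2)) for r in cams.tip_of(n,t)])
E
```

```text
pics
{'time_s': 0.0, 'joints': array([ 1.07364211e+00,  3.13457840e-01,  1.49844464e+00,  2.81211072e-06,
        1.33098206e+00, -2.23381886e-01]), 'dq': array([ 0.00056529, -0.00101791, -0.00064874,  0.00064054, -0.00060266,
        0.00171764]), 'tau': array([ 2.92944105e-04, -4.12267220e+01, -2.59746587e+01, -1.52789680e-04,
        4.13042813e-03,  5.21182670e-06]), 'eef_pos': array([141.81888441, 505.21751048, 230.72821586]), 'ee_rot': array([ 2.65168637e-04,  7.96983471e-01,  6.04000769e-01, -5.89008524e-04]), 'force': array([ 0.67095606,  0.58647145, -0.57200446]), 'wrist_torque': array([ 0.01481699,  0.043428  , -0.02806934]), 'grip_width': 1.00008553963975}
side {'fx': 581.6996921430576, 'fy': 581.6996921430576, 'cx': 320.82772809198644, 'cy': 243.3907380318079, 'dist_coeffs': array([-0.12842319,  0.        ,  0.        ,  0.        ,  0.        ]), 'xyz': array([321.76934636, 911.83114382, 838.3841473 ]), 'attitude': array([-0.10750098, -0.05620005,  0.43850075,  0.8905067 ])}
plate [([324.4, 425.0], 0.82), ([315.3, 478.0], 0.68), ([316.9, 186.5], 0.19)]
stand [([322.3, 42
[... 664 characters left out ...]
.92)]
lockbox [([453.6, 288.3], 0.84)]
knob [([339.6, 212.4], 0.83), ([458.2, 285.0], 0.44)]
keeper [([381.5, 216.1], 0.67), ([316.1, 221.7], 0.6)]
hinge_axis [([251.6, 213.9], 0.77), ([174.8, 290.9], 0.4)]
cage [([315.0, 220.1], 0.8)]
slot_floor [([458.5, 283.0], 0.86)]
wrist {'fx': 333.6017210329806, 'fy': 333.6017210329806, 'cx': 320.21559913481644, 'cy': 233.36724687798383, 'dist_coeffs': array([0.00947399, 0.        , 0.        , 0.        , 0.        ]), 'xyz': array([ 63.44516556, 527.8085813 , 373.10096034]), 'attitude': array([ 0.78638285, -0.1278086 , -0.09740743,  0.59647194])}
plate [([335.6, 411.4], 0.62)]
stand []
lockbox []
knob []
keeper []
hinge_axis []
cage []
slot_floor []
```

View pics/side0.png

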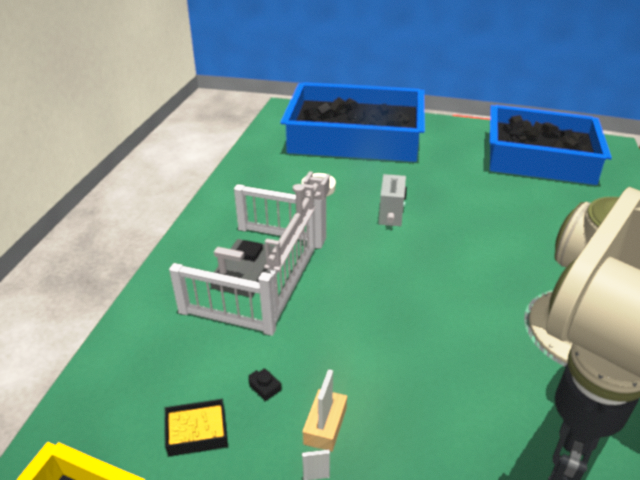

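View pics/top0.png

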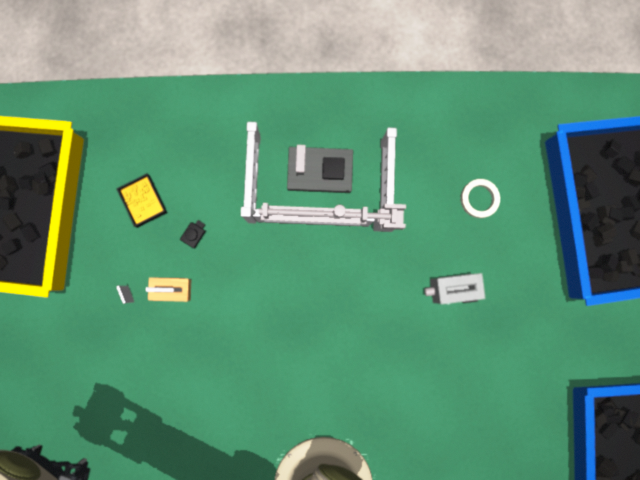

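View pics/wrist0.png

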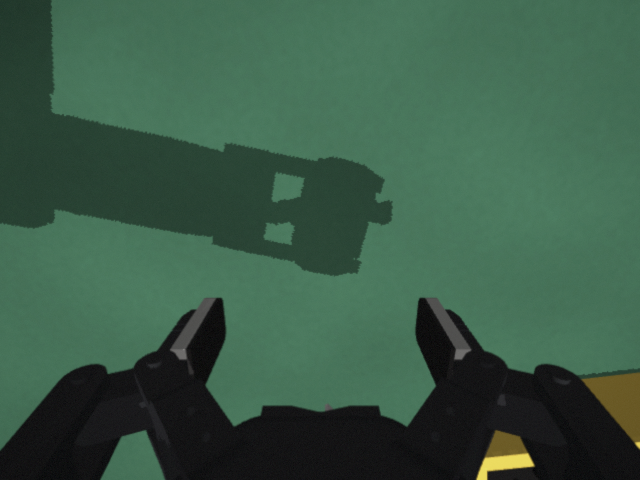

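Side view: stand with plate at (325,420), and a small loose plate in front at (316,465). The lockbox is at (392,200) and the cage gate runs from (268,275) to (320,190). Top view: stand at (168,290), the small plate lying at (124,294), and the lockbox at (460,288). The plate in the stand is the upright one described. Next I'll make enlarged crops and triangulate.

```bash
cat > h.py <<'E'
import numpy as np, cv2
from scipy.spatial.transform import Rotation as R
def rot(q): return R.from_quat([q[1],q[2],q[3],q[0]])
def K(i): return np.array([[i['fx'],0,i['cx']],[0,i['fy'],i['cy']],[0,0,1.]])
F=np.diag([1.,-1,-1])
def ray(i,px):
    u=cv2.undistortPoints(np.array([[px]],float),K(i),i['dist_coeffs'])[0,0]
    d=rot(i['attitude']).apply(F@np.array([u[0],u[1],1.])); return np.array(i['xyz']),d/np.linalg.norm(d)
def proj(i,P):
    P=np.atleast_2d(np.asarray(P,float)); c=rot(i['attitude']).inv().apply(P-i['xyz'])@F
    return cv2.projectPoints(c,np.zeros(3),np.zeros(3),K(i),i['dist_coeffs'])[0][:,0]
def tri(obs):
    A=np.zeros((3,3));b=np.zeros(3);rs=[ray(*o) for o in obs]
    for o,d in rs:
        M=np.eye(3)-np.outer(d,d);A+=M;b+=M@o
    p=np.linalg.solve(A,b)
    return p,[round(float(np.linalg.norm(np.cross(p-o,d))),1) for o,d in rs]
def atz(i,px,z):
    o,d=ray(i,px); return o+d*(z-o[2])/d[2]
def crop(im,c,r,w,h,s,fn):
    a=im[r:r+h,c:c+w]; cv2.imwrite(fn,cv2.resize(a,None,fx=s,fy=s,interpolation=cv2.INTER_CUBIC))
E
python3 - <<'E'
from h import *
from rig import cams
import cv2
s=cams.camera_info('side');t=cams.camera_info('top')
for n,a,b in [('plate',(324.4,425),(171,291.8)),('stand',(322.3,426.9),(172.2,289.3)),('lockbox',(392,216.2),(453.6,288.3)),('slotfl',(395.8,205),(458.5,283)),('knob',(303.4,195.9),(339.6,212.4)),('keeper',(314,195.2),(381.5,216.1)),('hinge',(264.4,267.5),(251.6,213.9)),('cage',(295.8,281.6),(315,220.1))]:
    print(n,*tri([(s,a),(t,b)]))
si=cv2.imread('pics/side0.png');ti=cv2.imread('pics/top0.png')
A=[cv2.resize(x,(380,285),interpolation=cv2.INTER_CUBIC) for x in (si[360:480,270:430],ti[255:315,110:190],si[165:240,340:440],ti[260:320,415:495])]
cv2.imwrite('pics/c1.png',np.vstack([np.hstack(A[:2]),np.hstack(A[2:])]))
A=[cv2.resize(x,(390,520),interpolation=cv2.INTER_CUBIC) for x in (si[165:345,225:360],)]
A.append(cv2.resize(ti[195:240,235:410],(780,200),interpolation=cv2.INTER_CUBIC))
cv2.imwrite('pics/c2.png',A[0]);cv2.imwrite('pics/c3.png',A[1])
E
```

```text
plate [456.55561335 343.51376103   1.32673512] [4.8, 4.8]
stand [461.41479524 342.44521539  -7.27574264] [4.0, 4.0]
lockbox [ 444.31433107 -321.2496466   -16.37789805] [0.1, 0.1]
slotfl [ 447.15670588 -326.78586546   14.63348128] [9.7, 9.7]
knob [602.31088713 -43.46593294 196.58561155] [3.2, 3.2]
keeper [ 601.74934931 -134.46919388  141.02273298] [0.7, 0.7]
hinge [617.79674091 139.89485027 152.06700876] [6.4, 6.4]
cage [609.90980718   3.68745383   4.00852026] [1.8, 1.8]
```

View pics/c1.png

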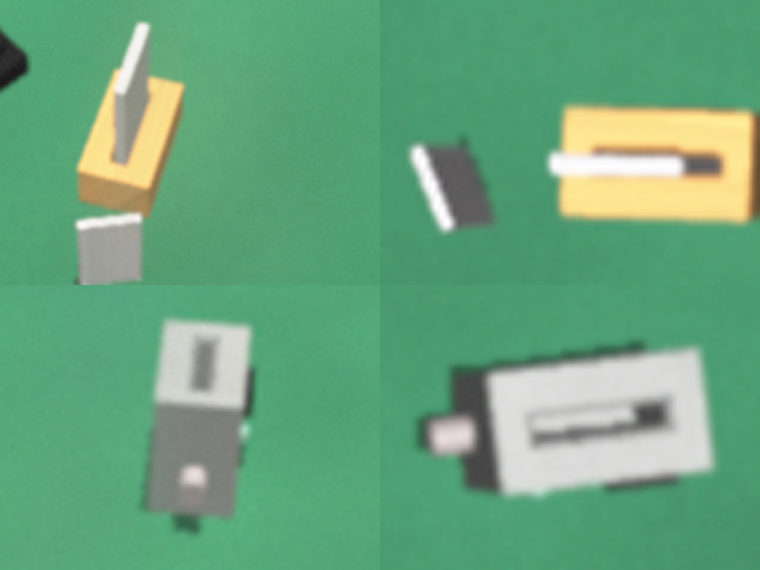

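View pics/c2.png

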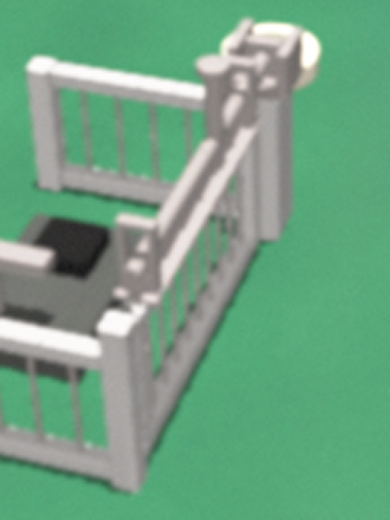

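View pics/c3.png

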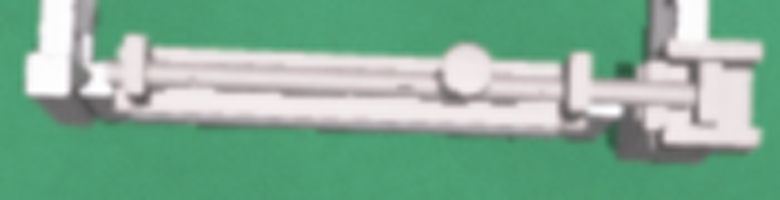

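```bash
cat >> h.py <<'E'
def plan(sense,target,yaw):
    """shift in tool axes (units of .75m) & turn about tool z (units 45deg) for a tool pointing down"""
    r=rot(sense['ee_rot']); d=r.inv().apply(np.array(target)-sense['eef_pos'])
    tgt=R.from_euler('z',yaw)*R.from_matrix(np.diag([1.,-1,-1]))
    rv=(r.inv()*tgt).as_rotvec()
    return np.round(d,1),np.round(d/750,4),np.round(np.degrees(rv),2),np.round(np.degrees(rv)/45,4)
E
python3 - <<'E'
from h import *
from rig import cams,ctrl
st=ctrl.sense();w=cams.camera_info('wrist');r=rot(st['ee_rot'])
print('cam in tool',r.inv().apply(w['xyz']-st['eef_pos']),'axis',r.inv().apply(rot(w['attitude']).apply([0,0,-1])),'camx',r.inv().apply(rot(w['attitude']).apply([1,0,0])))
s=cams.camera_info('side');t=cams.camera_info('top')
for a in [(146.2,289.5),(173.8,289.9)]: print('plate end top',atz(t,a,113))
for a in [(329.8,371.4),(320.5,397.9)]: print('plate end side',atz(s,a,113))
g=lambda x,y:(415+(x-380)/4.75,260+(y-285)/4.75)
print('box corners',[atz(t,g(*a),85).round(1) for a in [(487,372),(698,348),(715,468),(502,493)]])
print('slot',[atz(t,g(*a),85).round(1) for a in [(529,412),(668,398),(673,428),(533,445)]])
q=lambda x,y:(235+x/780*175,195+y/200*45)
print('knobcap',atz(t,q(466,70),222),'rod',atz(t,q(150,75),166),atz(t,q(690,93),166))
print(plan(st,[457,300,280],0))
E
```

```text
cam in tool [   0.29384877  -81.64030412 -141.79824734] axis [0.00101627 0.31721912 0.94835173] camx [ 9.99999253e-01 -9.66336969e-04 -7.48376224e-04]
plate end top [458.57379453 370.55335757 113.        ]
plate end top [456.69267122 310.79283072 113.        ]
plate end side [458.39100611 318.97223866 113.        ]
plate end side [460.19266767 373.38553287 113.        ]
box corners [array([ 468.7, -261. ,   85. ]), array([ 477.1, -361.2,   85. ]), array([ 421.2, -367. ,   85. ]), array([ 412.7, -266. ,   85. ])]
slot [array([ 449.7, -280.1,   85. ]), array([ 454.3, -346. ,   85. ]), array([ 440.3, -347.8,   85. ]), array([ 434.4, -281.4,   85. ])]
knobcap [605.67534175 -41.33874701 222.        ] rod [613.33320144 101.69987058 166.        ] [ 599.65597265 -148.3996016   166.        ]
(array([-112.6,  358.9,  -48.7]), array([-0.1501,  0.4785, -0.0649]), array([ 0.  ,  0.  , 74.31]), array([0.    , 0.    , 1.6514]))
```

Call:
play_rows --steps '[[[-0.0139,0.0584,-0.0048],[0,0,0]],[[-0.0139,0.0584,-0.0048],[0,0,0]],[[-0.0139,0.0584,-0.0048],[0,0,0]],[[-0.0139,0.0584,-0.0048],[0,0,0]],[[-0.0139,0.0584,-0.0048],[0,0,0]],[[-0.0139,0.0584,-0.0048],[0,0,0]],[[-0.0139,0.0584,-0.0048],[0,0,0]],[[-0.0139,0.0584,-0.0048],[0,0,0]],[[0,0,0],[0,0,0.188]],[[0,0,0],[0,0,0.188]],[[0,0,0],[0,0,0.188]],[[0,0,0],[0,0,0.188]],[[0,0,0],[0,0,0.188]],[[0,0,0],[0,0,0.188]],[[0,0,0],[0,0,0.188]],[[0,0,0],[0,0,0.188]],[[0,0,0],[0,0,0.188]],[[0,0,0],[0,0,0]],[[0,0,0],[0,0,0]]]' --grip 0

```text
time_s: 3.25
eef_pos: [456.8, 330.4, 260.1]
ee_rot: [0.0, 1.0, -0.014, -0.0]
force: [1.2, 0.4, -0.2]
grip_width: 1.002
```

```bash
python3 - <<'E'
from h import *
from rig import cams,ctrl
st=ctrl.sense();print(st['time_s'],st['eef_pos'],st['ee_rot'],st['force'])
w=cams.camera_info('wrist');im=cams.capture('wrist');cv2.imwrite('pics/w1.png',im[:,:,::-1])
import pickle;pickle.dump(w,open('w1.pkl','wb'))
print(cams.tip_of('wrist','plate'),cams.tip_of('wrist','stand'))
print(proj(w,[[458.6,370.6,113],[456.7,310.8,113]]))
E
```

```text
3.25 [456.76163735 330.42505781 260.07726248] [ 1.05986614e-05  9.99902527e-01 -1.39619601e-02 -1.51197991e-05] [ 1.15088006  0.43985496 -0.15472377]
[{'pixel': [310.9, 97.1], 'p': 0.7}, {'pixel': [320.7, 182.2], 'p': 0.6}] [{'pixel': [323.7, 183.9], 'p': 0.95}]
[[320.94031607 173.0248117 ]
 [320.58119733 238.60974218]]
```

View pics/w1.png

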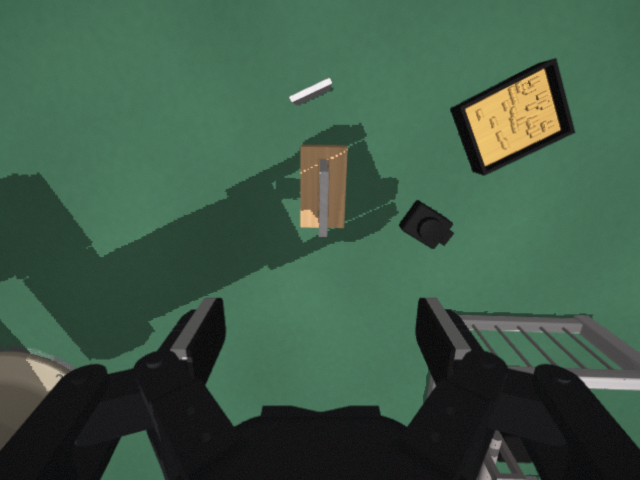

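```bash
python3 - <<'E'
import cv2
from h import *
im=cv2.imread('pics/w1.png'); crop(im,275,70,110,180,4,'pics/w1c.png')
E
```

```text
(no output)
```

View pics/w1c.png

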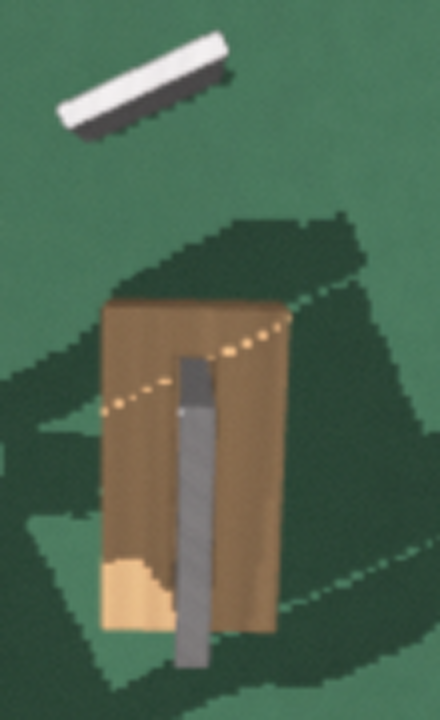

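The plate in the stand is at w1 (323,205). Its top edge spans rows 172–237, about 60 mm. The other, at (311,92), is loose and only about 45 mm wide, so it's the smaller size. The one in the stand is the one I need.

```bash
python3 - <<'E'
from h import *
from rig import cams,ctrl
import pickle
w=pickle.load(open('w1.pkl','rb'));t=cams.camera_info('top');s=cams.camera_info('side')
a=(324.25,172.2);b=(323,236.7)
print(atz(w,a,113),atz(w,b,113))
print(tri([(w,a),(t,(146.2,289.5)),(s,(320.5,397.9))]),tri([(w,b),(t,(173.8,289.9)),(s,(329.8,371.4))]))
# stand corners top z=36 crop
print([atz(w,(275+x/4,70+y/4),36).round(1) for x,y in [(104,303),(289,305),(276,631),(102,631)]])
st=ctrl.sense()
print(plan(st,[459.8,341.5,74],np.radians(-1.5)))
E
```

```text
[461.46380863 371.22792524 113.        ] [458.96415265 312.59390953 113.        ]
(array([460.25058249, 371.1725838 , 110.40499219]), [1.3, 1.7, 0.5]) (array([458.46709151, 311.88431126, 106.21324203]), [1.6, 1.9, 1.8])
[array([438. , 388.8,  36. ]), array([487.1, 387. ,  36. ]), array([483.3, 296.2,  36. ]), array([433.3, 297.6,  36. ])]
(array([  2.7, -11.2, 186.1]), array([ 0.0036, -0.0149,  0.2481]), array([ 0. ,  0. , -0.2]), array([ 0.    ,  0.    , -0.0044]))
```

Call:
play_rows --steps '[[[0.0038,-0.015,0.03],[0,0,0.018]],[[0,0,0.045],[0,0,0]],[[0,0,0.045],[0,0,0]],[[0,0,0.045],[0,0,0]],[[0,0,0.045],[0,0,0]],[[0,0,0.038],[0,0,0]],[[0,0,0],[0,0,0]],[[0,0,0],[0,0,0]]]'

```text
time_s: 4.2
eef_pos: [460.3, 341.7, 74.9]
ee_rot: [-0.0, 1.0, -0.023, 0.0]
force: [0.3, 0.4, 0.6]
grip_width: 1.001
```

```bash
python3 - <<'E'
from h import *
from rig import cams,ctrl
im=cams.capture('wrist')[:,:,::-1];cv2.imwrite('pics/w2.png',im)
E
```

```text
(no output)
```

View pics/w2.png

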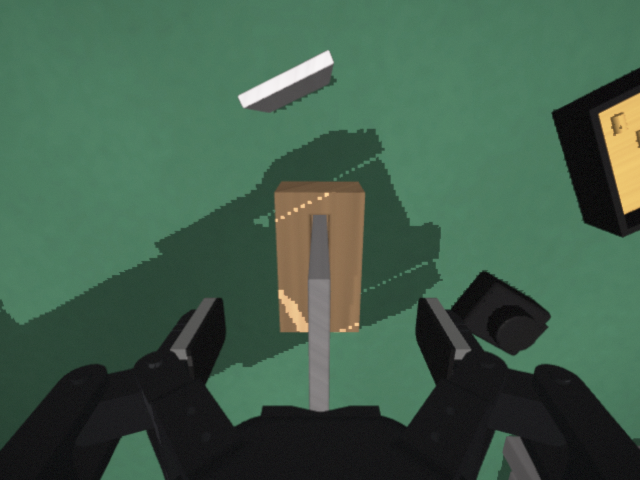

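The plate (column 319) sits centred between the pads (222 and 418). Closing.

Call:
play_rows --steps '[[[0,0,0],[0,0,0]],[[0,0,0],[0,0,0]],[[0,0,0],[0,0,0]],[[0,0,0],[0,0,0]],[[0,0,0],[0,0,0]],[[0,0,0],[0,0,0]],[[0,0,0],[0,0,0]],[[0,0,0],[0,0,0]],[[0,0,0],[0,0,0]],[[0,0,0],[0,0,0]]]' --grip 1 --squeeze 60

```text
time_s: 5.25
eef_pos: [460.1, 341.6, 74.3]
ee_rot: [-0.0, 1.0, -0.023, 0.0]
force: [-0.4, 0.3, 4.6]
grip_width: 0.086
```

Call:
play_rows --steps '[[[0,0,-0.04],[0,0,0]],[[0,0,-0.05],[0,0,0]],[[0,0,-0.05],[0,0,0]],[[0,0,-0.05],[0,0,0]],[[0,0,0],[0,0,0]]]'

```text
time_s: 5.75
eef_pos: [461.4, 342.3, 221.3]
ee_rot: [-0.002, 1.0, -0.023, 0.004]
force: [0.1, 0.1, -2.0]
grip_width: 0.084
```

Call:
play_rows --steps '[[[-0.004,0.0624,0],[0,0,0]],[[-0.004,0.0624,0],[0,0,0]],[[-0.004,0.0624,0],[0,0,0]],[[-0.004,0.0624,0],[0,0,0]],[[-0.004,0.0624,0],[0,0,0]],[[-0.004,0.0624,0],[0,0,0]],[[-0.004,0.0624,0],[0,0,0]],[[-0.004,0.0624,0],[0,0,0]],[[-0.004,0.0624,0],[0,0,0]],[[-0.004,0.0624,0],[0,0,0]],[[-0.004,0.0624,0],[0,0,0]],[[-0.004,0.0624,0],[0,0,0]],[[0,0,0],[0,0,-0.164]],[[0,0,0],[0,0,0]],[[0,0,0],[0,0,0]],[[0,0,0],[0,0,0]]]'

```text
time_s: 7.35
eef_pos: [398.2, -216.9, 216.3]
ee_rot: [-0.0, 0.999, 0.041, -0.0]
force: [-0.5, -0.2, -1.2]
grip_width: 0.084
```

```bash
python3 - <<'E'
from h import *
from rig import cams,ctrl
import pickle
st=ctrl.sense();print(st['time_s'],st['eef_pos'],st['ee_rot'],st['force'],st['grip_width'])
w=cams.camera_info('wrist');im=cams.capture('wrist')[:,:,::-1];cv2.imwrite('pics/w3.png',im);pickle.dump((st,w),open('w3.pkl','wb'))
E
```

```text
7.35 [ 398.22740134 -216.88007866  216.31338837] [-2.37389753e-04  9.99161555e-01  4.09400709e-02 -2.02312474e-04] [-0.5472438  -0.20879308 -1.15409938] 0.08411695832465475
```

View pics/w3.png

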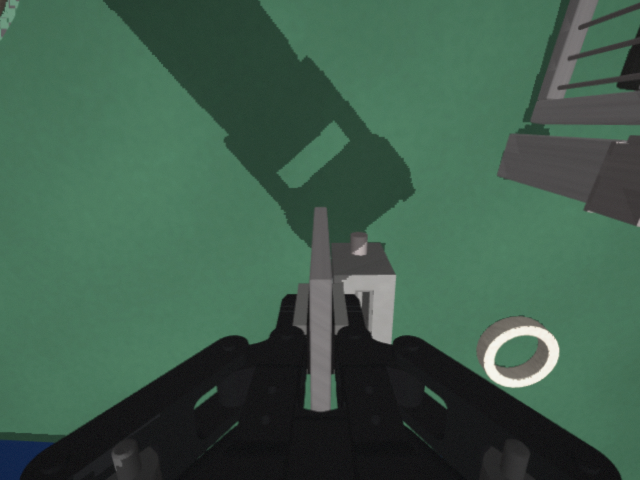

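The box shows at (370,300), partly hidden by the fingers. I'll step back 75 mm and look again.

Call:
play_rows --steps '[[[-0.02,-0.05,0],[0,0,0]],[[-0.02,-0.05,0],[0,0,0]],[[0,0,0],[0,0,0]],[[0,0,0],[0,0,0]],[[0,0,0],[0,0,0]]]'

```text
time_s: 7.9
eef_pos: [362.5, -145.9, 216.8]
ee_rot: [0.0, 0.999, 0.041, 0.0]
force: [0.8, 0.8, -1.4]
grip_width: 0.089
```

```bash
python3 - <<'E'
from h import *
from rig import cams,ctrl
import pickle
st=ctrl.sense();print(st['time_s'],st['eef_pos'],st['ee_rot'],st['force'],st['grip_width'])
w=cams.camera_info('wrist');im=cams.capture('wrist')[:,:,::-1];cv2.imwrite('pics/w4.png',im);pickle.dump((st,w),open('w4.pkl','wb'))
crop(im,300,170,160,120,5,'pics/w4c.png'); print(cams.tip_of('wrist','slot_floor'))
E
```

```text
7.9 [ 362.51202504 -145.87518712  216.75392921] [2.82975995e-04 9.99149074e-01 4.12429948e-02 2.49566403e-04] [ 0.84525131  0.76098511 -1.381617  ] 0.08875172485465668
[]
```

View pics/w4.png

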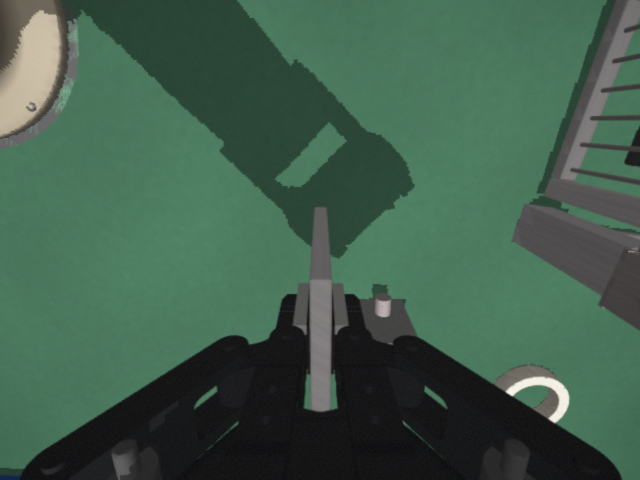

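View pics/w4c.png

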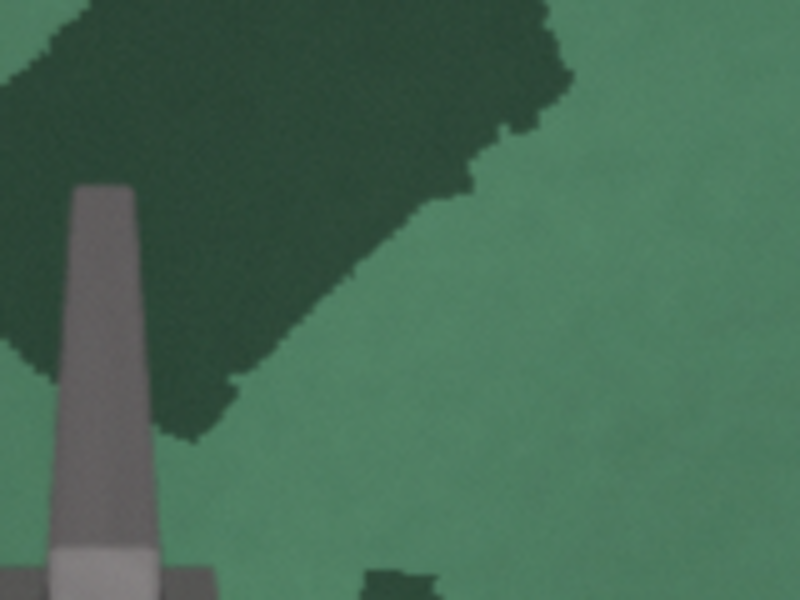

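I stepped the wrong way: image-down is tool +y, so the box went lower. I'll move past it towards −y instead.

Call:
play_rows --steps '[[[0.0015,0.055,0],[0,0,0]],[[0.0015,0.055,0],[0,0,0]],[[0.0015,0.055,0],[0,0,0]],[[0.0015,0.055,0],[0,0,0]],[[0.0015,0.055,0],[0,0,0]],[[0,0,0],[0,0,0]],[[0,0,0],[0,0,0]],[[0,0,0],[0,0,0]]]'

```text
time_s: 8.8
eef_pos: [384.7, -350.0, 216.4]
ee_rot: [-0.0, 0.999, 0.041, -0.0]
force: [0.2, -0.0, -2.0]
grip_width: 0.085
```

```bash
python3 - <<'E'
from h import *
from rig import cams,ctrl
import pickle
st=ctrl.sense();print(st['time_s'],st['eef_pos'],st['ee_rot'],st['force'],st['grip_width'])
w=cams.camera_info('wrist');im=cams.capture('wrist')[:,:,::-1];cv2.imwrite('pics/w5.png',im);pickle.dump((st,w),open('w5.pkl','wb'))
print(cams.tip_of('wrist','slot_floor'),proj(w,[444.9,-313.8,85]))
E
```

```text
8.8 [ 384.7048144  -350.04031399  216.3596983 ] [-3.64652537e-04  9.99140660e-01  4.14461732e-02 -1.50867449e-04] [ 0.15460935 -0.01874692 -1.9786936 ] 0.08496527553878651
[{'pixel': [388.0, 176.5], 'p': 0.84}, {'pixel': [553.2, 250.6], 'p': 0.52}] [[396.44329385 187.04950735]]
```

View pics/w5.png

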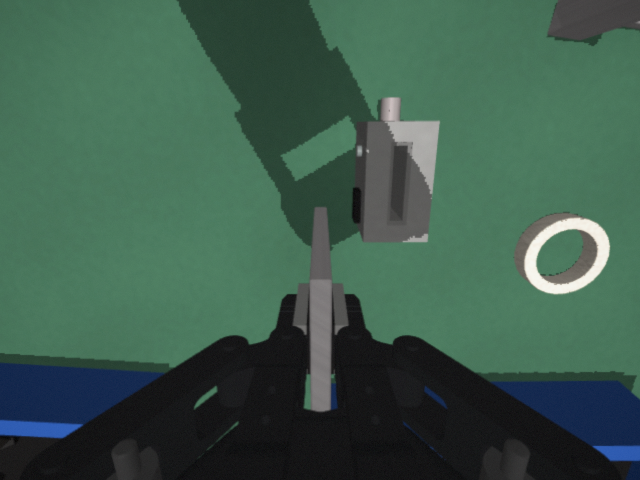

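```bash
python3 - <<'E'
from h import *
im=cv2.imread('pics/w5.png'); crop(im,345,90,110,165,4,'pics/w5c.png'); crop(im,280,195,80,225,3,'pics/w5d.png')
E
```

```text
(no output)
```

View pics/w5c.png

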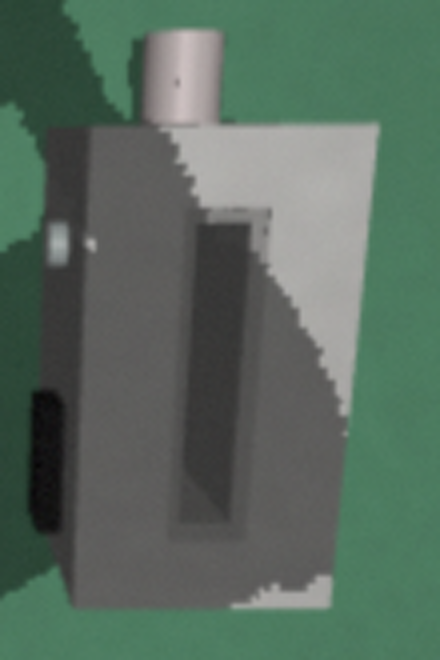

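View pics/w5d.png

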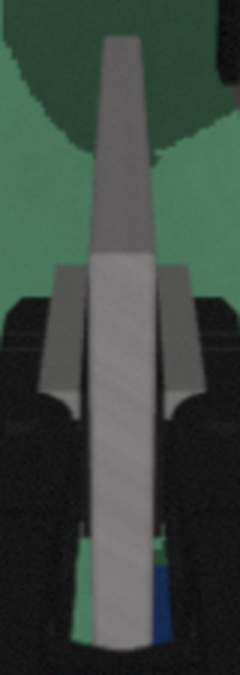

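```bash
python3 - <<'E'
from h import *
import pickle
from scipy.optimize import least_squares
from rig import cams
st,w=pickle.load(open('w5.pkl','rb'))
g=lambda x,y:(345+x/4,90+y/4)
for n,c,z in [('top',[(90,125),(379,125),(331,607),(74,607)],85),('bev',[(188,208),(271,208),(246,540),(168,540)],85),('in',[(197,222),(252,222),(232,522),(183,522)],82)]:
    P=np.array([atz(w,g(*a),z) for a in c]); m=P.mean(0)
    d=(P[0]+P[1]-P[2]-P[3])/2
    print(n,P[:,:2].round(1).tolist(),m.round(1),'len',np.linalg.norm(d[:2]).round(1),'yaw',np.degrees(np.arctan2(-d[0],d[1])).round(2))
r=rot(st['ee_rot']);T=st['eef_pos']
def f(p):
    x,y,zt=p
    pts=[T+r.apply([x,y,zt]),T+r.apply([x,y,zt+105])]
    return (proj(w,pts)-[[320.7,279.7],[320.7,207.3]]).ravel()
s=least_squares(f,[0,-30,-39]);print(s.x,s.fun)
# triangulate box slot with top cam & first
t=cams.camera_info('top')
q=lambda x,y:(415+(x-380)/4.75,260+(y-285)/4.75)
for a,b in [((90,125),(487,372)),((379,125),(698,348)) ,((331,607),(715,468)),((74,607),(502,493))]:
  pass
for a,b in [((90,125),(502,493)),((379,125),(487,372)),((331,607),(698,348)),((74,607),(715,468))]:
  print(tri([(w,g(*a)),(t,q(*b))]))
E
```

```text
top [[414.5, -264.8], [470.2, -260.2], [479.5, -359.0], [423.8, -363.7]] [ 447.  -311.9   85. ] len 99.3 yaw 5.36
bev [[435.8, -278.6], [452.1, -277.2], [458.6, -345.5], [442.0, -346.9]] [ 447.1 -312.    85. ] len 68.6 yaw 5.29
in [[438.6, -281.2], [449.6, -280.3], [455.8, -342.6], [445.3, -343.4]] [ 447.3 -311.9   82. ] len 62.6 yaw 5.89
[  0.38738203 -29.27766937 -35.59694976] [ 0.08729958 -0.00030001 -0.16134811  0.00055366]
(array([ 413.28794657, -264.68303499,   91.96514033]), [0.3, 0.3])
(array([ 468.75801037, -260.21459141,   89.17322314]), [0.1, 0.1])
(array([ 477.14431284, -358.10895843,   91.33421142]), [1.2, 1.2])
(array([ 421.92524053, -362.22403824,   94.59026381]), [1.8, 1.8])
```

Slot centre from the wrist view is (447.1, −311.9), yaw 5.4°. The measured sizes fit: box 56×99 mm, mouth 11×62.6 mm. Next I'll bring the plate above the slot.

Call:
play_rows --steps '[[[0.0289,-0.0149,0.0206],[0,0,-0.0144]],[[0.0289,-0.0149,0.0206],[0,0,0]],[[0.0289,-0.0149,0.0206],[0,0,0]],[[0,0,0],[0,0,0]],[[0,0,0],[0,0,0]],[[0,0,0],[0,0,0]]]'

```text
time_s: 9.5
eef_pos: [446.3, -311.7, 171.1]
ee_rot: [0.001, 0.999, 0.047, 0.0]
force: [-0.4, -0.2, -2.2]
grip_width: 0.09
```

```bash
python3 - <<'E'
from h import *
from rig import cams,ctrl
import pickle
st=ctrl.sense();print(st['time_s'],st['eef_pos'],st['ee_rot'],st['force'],st['grip_width'])
print(plan(st,[446.8,-311.2,170],np.radians(5.4)))
w=cams.camera_info('wrist');im=cams.capture('wrist')[:,:,::-1];cv2.imwrite('pics/w6.png',im);crop(im,250,130,130,180,4,'pics/w6c.png')
b=cams.capture('side')[:,:,::-1]; crop(b,340,140,120,100,6,'pics/s6c.png')
E
```

```text
9.5 [ 446.25561589 -311.66343304  171.06011087] [5.29360044e-04 9.98896745e-01 4.69563220e-02 3.40836003e-04] [-0.41116621 -0.24931114 -2.15093689] 0.09036714505149152
(array([ 0.6, -0.4,  1.1]), array([ 0.0008, -0.0005,  0.0014]), array([ 0.06, -0.04, -0.02]), array([ 0.0014, -0.0008, -0.0004]))
```

View pics/w6c.png

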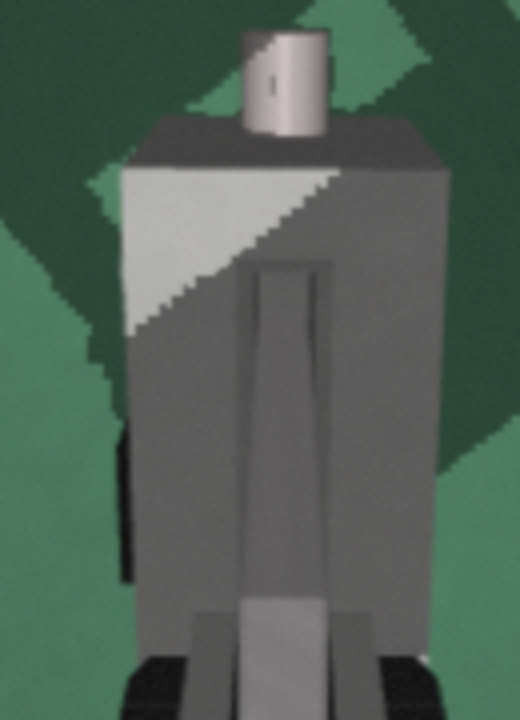

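View pics/s6c.png

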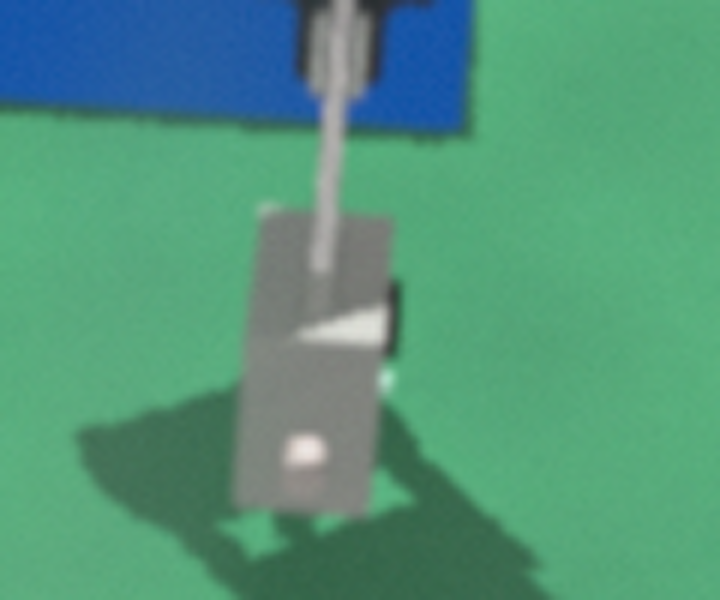

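Plate foot (centre col 284) is over the mouth (centre col 286). Lowering.

Call:
play_rows --steps '[[[0.0006,-0.0004,0.0134],[0,0,0]],[[0,0,0.0134],[0,0,0]],[[0,0,0],[0,0,0]]]'

```text
time_s: 9.9
eef_pos: [446.3, -311.0, 148.4]
ee_rot: [-0.001, 0.999, 0.047, -0.001]
force: [0.3, -1.5, -2.5]
grip_width: 0.086
```

Call:
play_rows --steps '[[[0,0,0.0134],[0,0,0]],[[0,0,0.0134],[0,0,0]],[[0,0,0],[0,0,0]]]'

```text
time_s: 10.2
eef_pos: [446.5, -311.0, 128.5]
ee_rot: [-0.0, 0.999, 0.047, -0.001]
force: [0.3, -2.5, -1.4]
grip_width: 0.083
```

Call:
play_rows --steps '[[[0,0,0.0134],[0,0,0]],[[0,0,0.0134],[0,0,0]],[[0,0,0.0067],[0,0,0]],[[0,0,0],[0,0,0]]]'

```text
time_s: 10.6
eef_pos: [446.7, -311.0, 104.1]
ee_rot: [-0.0, 0.999, 0.047, -0.0]
force: [0.4, -1.6, -2.7]
grip_width: 0.088
```

Call:
play_rows --steps '[[[0,0,0.0027],[0,0,0]],[[0,0,0],[0,0,0]]]'

```text
time_s: 10.8
eef_pos: [446.9, -311.0, 102.9]
ee_rot: [-0.0, 0.999, 0.047, 0.0]
force: [1.0, -1.2, -2.9]
grip_width: 0.083
```

Call:
play_rows --steps '[[[0,0,0.0027],[0,0,0]],[[0,0,0],[0,0,0]]]'

```text
time_s: 11.0
eef_pos: [446.9, -311.0, 100.9]
ee_rot: [0.0, 0.999, 0.047, 0.0]
force: [1.1, -2.4, -2.4]
grip_width: 0.086
```

Call:
play_rows --steps '[[[0,0,0.0027],[0,0,0]],[[0,0,0],[0,0,0]]]'

```text
time_s: 11.2
eef_pos: [446.9, -311.0, 98.7]
ee_rot: [0.0, 0.999, 0.047, 0.0]
force: [1.2, -2.1, -1.7]
grip_width: 0.082
```

Call:
play_rows --steps '[[[0,0,0.002],[0,0,0]],[[0,0,0],[0,0,0]]]'

```text
time_s: 11.4
eef_pos: [446.9, -311.0, 97.2]
ee_rot: [0.0, 0.999, 0.047, 0.0]
force: [1.0, -2.3, -2.2]
grip_width: 0.088
```

Call:
play_rows --steps '[[[0,0,0.0014],[0,0,0]],[[0,0,0.0014],[0,0,0]],[[0,0,0],[0,0,0]]]'

```text
time_s: 11.7
eef_pos: [447.1, -311.1, 96.3]
ee_rot: [0.0, 0.999, 0.047, 0.0]
force: [-2.4, 0.3, 8.7]
grip_width: 0.086
```

Call:
play_rows --steps '[[[0,0,0.002],[0,0,0]],[[0,0,0],[0,0,0]]]'

```text
time_s: 11.9
eef_pos: [447.3, -311.2, 96.3]
ee_rot: [0.001, 0.999, 0.047, 0.001]
force: [-5.2, 4.7, 21.6]
grip_width: 0.087
```

Contact at TCP z 96.3. That is the stand grasp height plus 22 mm, so the plate is fully home. I'll release and go up.

Call:
play_rows --steps '[[[0,0,-0.0027],[0,0,0]],[[0,0,0],[0,0,0]]]'

```text
time_s: 12.1
eef_pos: [447.1, -311.1, 96.3]
ee_rot: [0.0, 0.999, 0.047, 0.0]
force: [-0.8, -0.0, 5.6]
grip_width: 0.087
```

Call:
play_rows --steps '[[[0,0,0],[0,0,0]],[[0,0,0],[0,0,0]],[[0,0,0],[0,0,0]],[[0,0,0],[0,0,0]],[[0,0,0],[0,0,0]],[[0,0,-0.03],[0,0,0]],[[0,0,-0.05],[0,0,0]],[[0,0,-0.06],[0,0,0]],[[0,0,-0.06],[0,0,0]],[[0,0,0],[0,0,0]],[[0,0,0],[0,0,0]]]' --grip 0

```text
time_s: 13.2
eef_pos: [446.9, -311.1, 246.0]
ee_rot: [0.0, 0.999, 0.047, 0.0]
force: [-0.5, 0.2, -1.2]
grip_width: 0.997
```

```bash
python3 - <<'E'
from h import *
from rig import cams,ctrl
import pickle
st=ctrl.sense();print(st['time_s'],st['eef_pos'],st['ee_rot'],st['force'],st['grip_width'])
w=cams.camera_info('wrist');im=cams.capture('wrist')[:,:,::-1];cv2.imwrite('pics/w7.png',im)
print(proj(w,[[447.1,-311.9,135]]))
E
```

```text
13.2 [ 446.93086558 -311.05109651  246.04837674] [4.38059954e-04 9.98893330e-01 4.70296000e-02 3.75487675e-04] [-0.50006594  0.19484913 -1.21513835] 0.9973334754355291
[[319.96892654 231.31260492]]
```

View pics/w7.png

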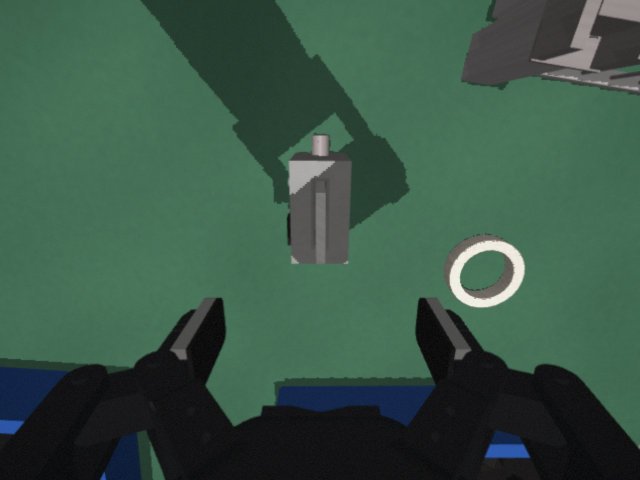

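Plate stands in the slot at (321,220), as it should. Now to the knob.

Call:
play_rows --steps '[[[0.038,-0.0413,-0.012],[0,0,0]],[[0.038,-0.0413,-0.012],[0,0,0]],[[0.038,-0.0413,-0.012],[0,0,0]],[[0.038,-0.0413,-0.012],[0,0,0]],[[0.038,-0.0413,-0.012],[0,0,0]],[[0.038,-0.0413,-0.012],[0,0,0]],[[0,0,0],[0,0,0.189]],[[0,0,0],[0,0,0]],[[0,0,0],[0,0,0]],[[0,0,0],[0,0,0]]]'

```text
time_s: 14.25
eef_pos: [599.2, -110.6, 299.0]
ee_rot: [-0.0, 1.0, -0.026, -0.001]
force: [0.3, 0.5, 1.0]
grip_width: 1.001
```

```bash
python3 - <<'E'
from h import *
from rig import cams,ctrl
import pickle
st=ctrl.sense();print(st['time_s'],st['eef_pos'],st['ee_rot'],st['force'],st['grip_width'])
w=cams.camera_info('wrist');im=cams.capture('wrist')[:,:,::-1];cv2.imwrite('pics/w8.png',im);pickle.dump((st,w),open('w8.pkl','wb'))
for n in ['knob','keeper','hinge_axis']: print(n,cams.tip_of('wrist',n))
print(proj(w,[[608,-39.8,222],[608,-39.8,192]]))
E
```

```text
14.25 [ 599.21144033 -110.61407585  299.02552704] [-2.20221583e-04  9.99649637e-01 -2.64592077e-02 -6.82129345e-04] [0.32738611 0.47976814 0.96280764] 1.0010137117378435
knob [{'pixel': [329.1, 139.9], 'p': 0.72}]
keeper [{'pixel': [323.4, 239.2], 'p': 0.81}]
hinge_axis []
[[328.22449001 139.87670932]
 [327.33881242 137.74884658]]
```

View pics/w8.png

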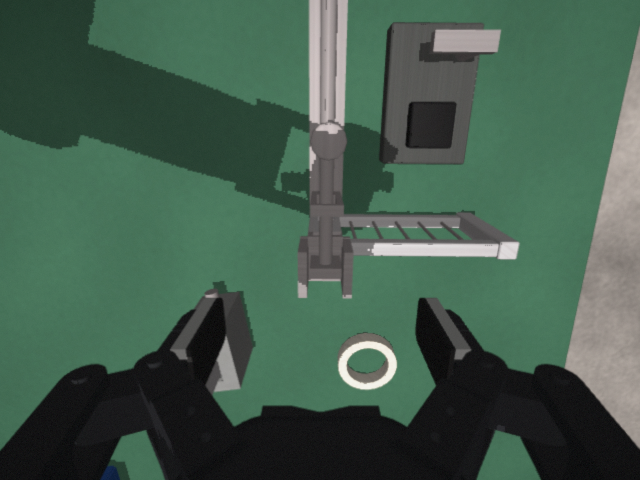

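```bash
python3 - <<'E'
from h import *
from rig import cams,ctrl
import pickle
st,w=pickle.load(open('w8.pkl','rb'));im=cv2.imread('pics/w8.png');crop(im,270,90,110,220,3,'pics/w8c.png')
t=cams.camera_info('top');s=cams.camera_info('side')
print(tri([(w,(328.8,140.5)),(t,(339.55,210.75)),(s,(298.4,187.8))]),atz(w,(328.8,140.5),222))
print(tri([(w,(328.8,140.5)),(s,(298.4,187.8))]))
E
```

```text
(array([607.71863516, -41.05525597, 216.09950894]), [0.9, 1.5, 0.6]) [608.34664691 -40.19800768 222.        ]
(array([608.30498051, -40.52907083, 216.50098778]), [0.2, 0.2])
```

View pics/w8c.png

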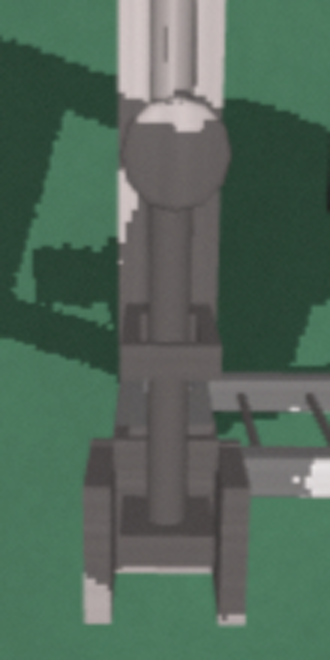

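```bash
python3 - <<'E'
from h import *
import pickle
st,w=pickle.load(open('w8.pkl','rb'))
a=atz(w,(327.3,96.7),166);b=atz(w,(325.3,261.7),166);k=atz(w,(324,239.2),152)
d=(a-b)[:2];d/=np.linalg.norm(d);kn=np.array([608.35,-40.3])
print(a,b,'yaw',np.degrees(np.arctan2(-d[0],d[1])),'keeper',k)
cc=[atz(w,(270+x/3,90+y/3),176)[:2].round(1) for x,y in [(94,442),(234,448),(97,622),(232,620)]];print('cheeks top',cc)
print('collar end rows', [atz(w,(270+166/3,90+y/3),z)[:2].round(1) for y,z in [(497,175),(530,175),(567,175)]])
for dd in (0,.005,.01):
  h=kn+d*(185-dd*1000); print(dd,'hinge',h,'keeper pred',h-d*272)
print(plan(st,[608.3,-40.3,250],np.arctan2(-d[0],d[1])))
E
```

```text
[609.75977483 -10.8897677  166.        ] [ 601.80276074 -147.28794206  166.        ] yaw -3.3386605719659572 keeper [ 601.56314393 -130.8740255   152.        ]
cheeks top [array([ 582.8, -119.8]), array([ 621.9, -123.6]), array([ 579.7, -176.4]), array([ 619.9, -177.8])]
collar end rows [array([ 602.2, -137.8]), array([ 601.7, -148.1]), array([ 601.1, -159.9])]
0 hinge [619.1239651  144.38600834] keeper pred [ 603.28332452 -127.15233906]
0.005 hinge [618.83277686 139.3944946 ] keeper pred [ 602.99213627 -132.1438528 ]
0.01 hinge [618.54158861 134.40298086] keeper pred [ 602.70094803 -137.13536653]
(array([  5.4, -70.7,  49. ]), array([ 0.0072, -0.0942,  0.0654]), array([-0.02,  0.08,  0.31]), array([-0.0005,  0.0018,  0.0068]))
```

Call:
play_rows --steps '[[[0.0036,-0.0471,0],[0,0,0.0068]],[[0.0036,-0.0471,0],[0,0,0]],[[0,0,0.04],[0,0,0]],[[0,0,0.05],[0,0,0]],[[0,0,0.04],[0,0,0]],[[0,0,0.038],[0,0,0]],[[0,0,0],[0,0,0]],[[0,0,0],[0,0,0]]]'

```text
time_s: 15.25
eef_pos: [609.4, -39.9, 174.7]
ee_rot: [0.0, 1.0, -0.03, 0.0]
force: [1.0, -0.3, 0.9]
grip_width: 0.995
```

```bash
python3 - <<'E'
from h import *
from rig import cams,ctrl
st=ctrl.sense();print(st['time_s'],st['eef_pos'],st['ee_rot'],st['force'],st['grip_width'])
im=cams.capture('wrist')[:,:,::-1];cv2.imwrite('pics/w9.png',im)
im=cams.capture('side')[:,:,::-1];crop(im,220,120,160,120,5,'pics/s9.png')
E
```

```text
15.25 [609.35627086 -39.92234019 174.74575782] [ 7.12494395e-05  9.99555642e-01 -2.98060284e-02  3.37996709e-04] [ 1.02848608 -0.34264374  0.87387242] 0.9949811380981605
```

View pics/w9.png

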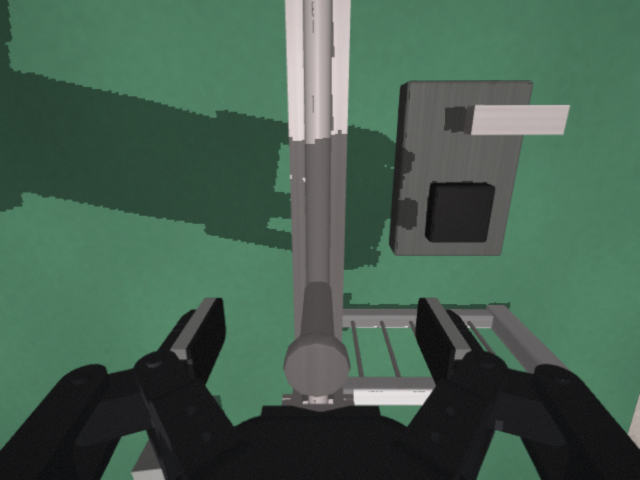

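View pics/s9.png

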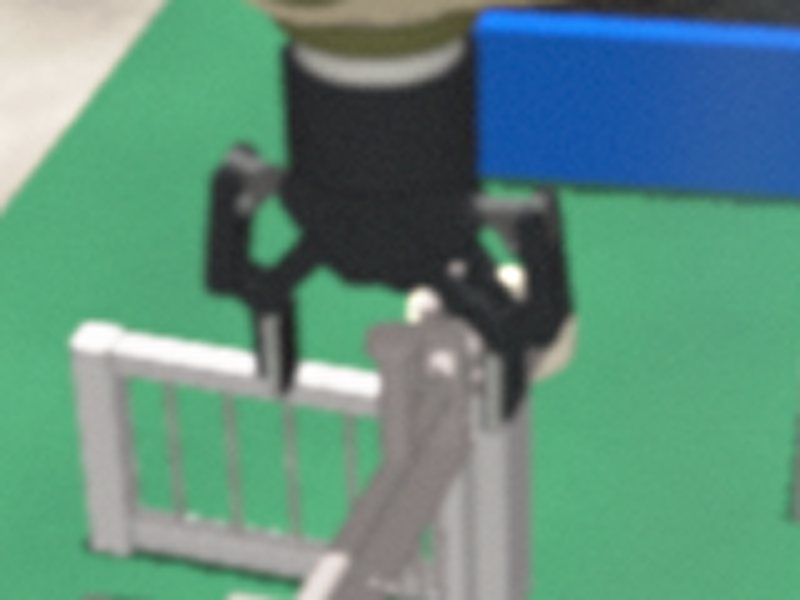

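Knob cap at (317,366), centred between the pads. Closing on the post.

Call:
play_rows --steps '[[[-0.0008,0,0],[0,0,0]],[[0,0,0],[0,0,0]],[[0,0,0],[0,0,0]],[[0,0,0],[0,0,0]],[[0,0,0],[0,0,0]],[[0,0,0],[0,0,0]],[[0,0,0],[0,0,0]],[[0,0,0],[0,0,0]],[[0,0,0],[0,0,0]]]' --grip 1 --squeeze 60

```text
time_s: 16.25
eef_pos: [608.4, -39.7, 174.0]
ee_rot: [0.0, 1.0, -0.03, 0.0]
force: [-3.8, 0.2, 4.3]
grip_width: 0.211
```

Call:
play_rows --steps '[[[0,0,0],[0,0,0]],[[0,0,0],[0,0,0]],[[0,0,0],[0,0,0]]]'

```text
time_s: 16.55
eef_pos: [608.5, -39.7, 174.0]
ee_rot: [0.0, 1.0, -0.03, 0.0]
force: [-4.0, -0.7, 5.6]
grip_width: 0.212
```

```bash
python3 - <<'E'
from h import *
from rig import cams,ctrl
st=ctrl.sense();print(st['time_s'],st['eef_pos'],st['ee_rot'],st['force'],st['wrist_torque'],st['grip_width'])
im=cams.capture('wrist')[:,:,::-1];crop(im,220,240,200,180,4,'pics/w10.png')
im=cams.capture('side')[:,:,::-1];crop(im,260,150,100,75,8,'pics/s10.png')
E
```

```text
16.55 [608.49347858 -39.6676508  173.96506614] [ 4.57688199e-05  9.99555095e-01 -2.98262562e-02  6.41706853e-05] [-3.98892687 -0.70010293  5.56802438] [0.03945934 0.57927908 0.04194398] 0.2119693127603025
```

View pics/w10.png

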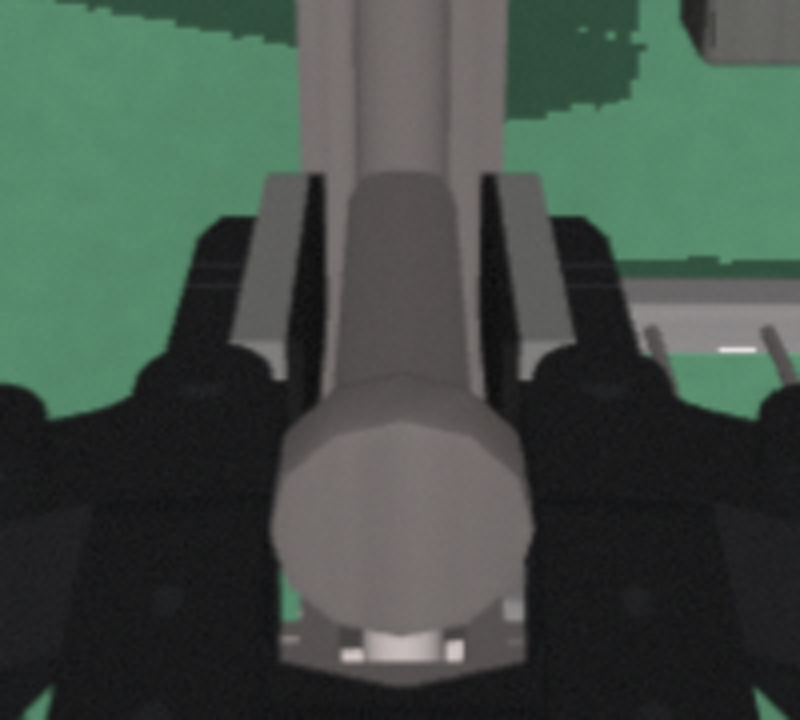

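View pics/s10.png

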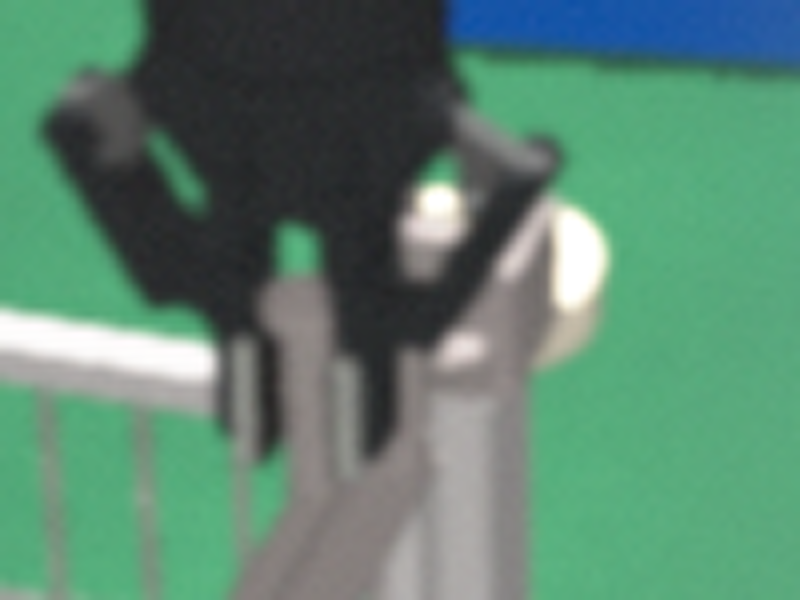

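```bash
python3 - <<'E'
from h import *
from rig import cams,ctrl
st=ctrl.sense();w=cams.camera_info('wrist');r=rot(st['ee_rot'])
def onplane(px,y):
    o,d=ray(w,px);o=r.inv().apply(o-st['eef_pos']);d=r.inv().apply(d);return (o+d*(y-o[1])/d[1]).round(1)
g=lambda x,y:(220+x/4,240+y/4)
for n,p in dict(tipL=(268,175),tipLin=(308,175),tipR=(541,175),tipRin=(498,175),upL=(232,345),upLin=(285,345),upRin=(522,345),upR=(572,345),notchL=(275,380),notchR=(530,380)).items(): print(n,onplane(g(*p),-11))
print(onplane(g(402,172),-7),'post base front',onplane(g(402,375),-12),'capfrontbottom')
T=st['eef_pos']
for z in (222,220,218,216): print(z,[((p-[220,240])*4).round() for p in proj(w,[[T[0],T[1],z],[T[0],T[1]+12,z]])])
E
```

```text
tipL [-15.2 -11.   -2.9]
tipLin [-10.6 -11.   -2.9]
tipR [ 16.3 -11.   -2.9]
tipRin [ 11.4 -11.   -2.9]
upL [-15.3 -11.  -36.7]
upLin [-10.4 -11.  -36.7]
upRin [ 11.2 -11.  -36.7]
upR [ 15.8 -11.  -36.7]
notchL [-10.9 -11.  -42. ]
notchR [ 11.5 -11.  -41.9]
[ 0.3 -7.   5.7] post base front [  0.3 -12.  -42.7] capfrontbottom
222 [array([399., 532.]), array([390., 414.])]
220 [array([399., 516.]), array([391., 399.])]
218 [array([399., 500.]), array([391., 385.])]
216 [array([399., 485.]), array([391., 371.])]
```

The fingers stopped at 18 mm, wider than the 14 mm post. The 24 mm cap is wedged between the finger links above the pads: pads end about 37 mm above the TCP, the cap spans 40–48. I'll reopen, go up slightly and try again.

Call:
play_rows --steps '[[[0,0,0],[0,0,0]],[[0,0,0],[0,0,0]],[[0,0,-0.0045],[0,0,0]],[[0,0,0],[0,0,0]]]' --grip 0.5

```text
time_s: 17.05
eef_pos: [608.8, -39.7, 177.5]
ee_rot: [0.0, 1.0, -0.03, 0.0]
force: [0.6, -0.6, 0.2]
grip_width: 0.495
```

Call:
play_rows --steps '[[[0,0,0],[0,0,0]],[[0,0,0],[0,0,0]],[[0,0,0],[0,0,0]],[[0,0,0],[0,0,0]],[[0,0,0],[0,0,0]],[[0,0,0],[0,0,0]]]' --grip 1

```text
time_s: 17.65
eef_pos: [608.3, -39.6, 177.0]
ee_rot: [-0.0, 1.0, -0.03, -0.0]
force: [-3.4, -0.1, 0.1]
grip_width: 0.219
```

Still wedged (0.219), so the pads can't reach the bare post from above. I'll grip the knob's 24 mm head squarely with the pads instead, with the post between them: TCP about 188, so the head sits 26–34 mm up the pads.

Call:
play_rows --steps '[[[0,0,0],[0,0,0]],[[0,0,0],[0,0,0]],[[0,0,-0.0147],[0,0,0]],[[0,0,0],[0,0,0]]]' --grip 0.5

```text
time_s: 18.05
eef_pos: [609.3, -39.8, 190.2]
ee_rot: [0.0, 1.0, -0.03, 0.002]
force: [-0.0, 0.4, 0.4]
grip_width: 0.502
```

Call:
play_rows --steps '[[[0,0,0],[0,0,0]],[[0,0,0],[0,0,0]],[[0,0,0],[0,0,0]],[[0,0,0],[0,0,0]],[[0,0,0],[0,0,0]],[[0,0,0],[0,0,0]]]' --grip 1

```text
time_s: 18.65
eef_pos: [608.4, -39.7, 188.7]
ee_rot: [0.0, 1.0, -0.03, 0.0]
force: [-3.2, 0.6, 5.8]
grip_width: 0.251
```

```bash
python3 - <<'E'
from h import *
from rig import cams,ctrl
st=ctrl.sense();print(st['time_s'],st['eef_pos'],st['ee_rot'],st['force'],st['wrist_torque'],st['grip_width'])
im=cams.capture('wrist')[:,:,::-1];crop(im,220,240,200,180,4,'pics/w11.png')
E
```

```text
18.65 [608.36066982 -39.69644113 188.69702827] [ 1.10294439e-04  9.99554395e-01 -2.98495868e-02  2.88741031e-05] [-3.23713863  0.62918059  5.75441945] [ 0.02258019  0.44742612 -0.02046519] 0.25147098509048293
```

View pics/w11.png

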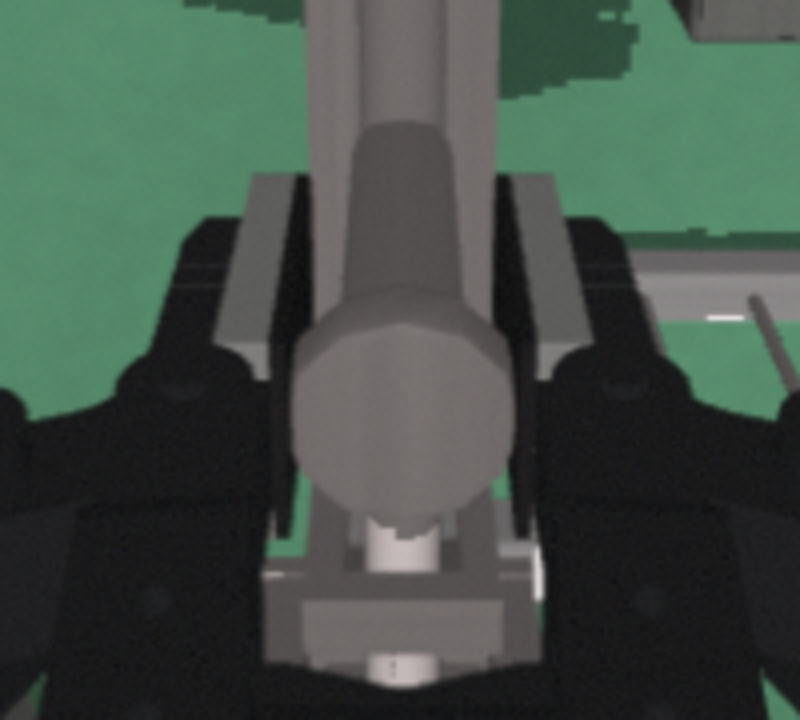

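Head is gripped between the pads (0.25 ≈ 21–24 mm). Lifting 15 mm.

Call:
play_rows --steps '[[[0,0,-0.007],[0,0,0]],[[0,0,-0.007],[0,0,0]],[[0,0,-0.006],[0,0,0]],[[0,0,0],[0,0,0]],[[0,0,0],[0,0,0]]]'

```text
time_s: 19.2
eef_pos: [608.3, -39.6, 203.0]
ee_rot: [-0.0, 1.0, -0.03, -0.0]
force: [-2.0, -0.7, -2.1]
grip_width: 0.254
```

```bash
python3 - <<'E'
from h import *
from rig import cams,ctrl
st=ctrl.sense();print(st['time_s'],st['eef_pos'],st['ee_rot'],st['force'],st['wrist_torque'],st['grip_width'])
im=cams.capture('wrist')[:,:,::-1];crop(im,220,240,200,180,4,'pics/w12.png')
E
```

```text
19.2 [608.31767429 -39.64921781 202.99319157] [-1.01157296e-05  9.99554032e-01 -2.98605851e-02 -2.88262308e-04] [-2.01093971 -0.65455691 -2.06733862] [-0.01991272  0.40221728 -0.02762946] 0.2543543418169509
```

View pics/w12.png

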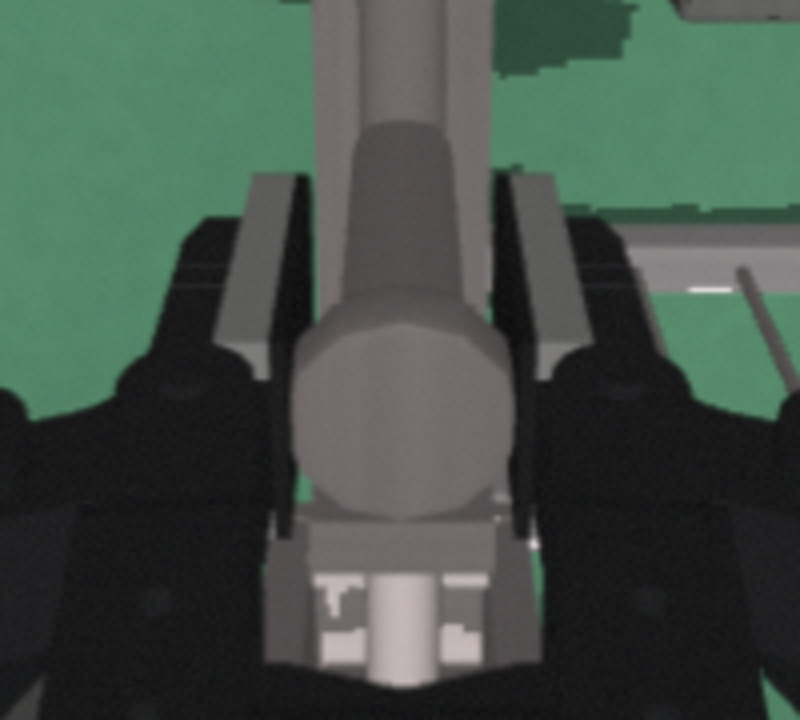

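The head moved up with the fingers and force z is −2 N, the bolt's weight. Now pulling along the gate towards the hinge while lifted.

Call:
play_rows --steps '[[[0,-0.0107,0],[0,0,0]],[[0,-0.0107,0],[0,0,0]],[[0,-0.0107,0],[0,0,0]],[[0,0,0],[0,0,0]]]'

```text
time_s: 19.65
eef_pos: [609.9, -14.0, 203.1]
ee_rot: [-0.0, 1.0, -0.029, -0.0]
force: [-3.8, 0.7, -2.6]
grip_width: 0.257
```

Call:
play_rows --steps '[[[0,-0.0107,0],[0,0,0]],[[0,-0.0107,0],[0,0,0]],[[0,0,0],[0,0,0]]]'

```text
time_s: 19.95
eef_pos: [610.9, 1.7, 203.1]
ee_rot: [-0.0, 1.0, -0.029, -0.0]
force: [-4.0, 3.0, -2.2]
grip_width: 0.251
```

Call:
play_rows --steps '[[[0,-0.005,0],[0,0,0]],[[0,-0.005,0],[0,0,0]],[[0,0,0],[0,0,0]],[[0,0,0],[0,0,0]]]'

```text
time_s: 20.35
eef_pos: [611.3, 8.3, 203.1]
ee_rot: [-0.0, 1.0, -0.03, -0.0]
force: [-3.9, 1.9, -2.2]
grip_width: 0.251
```

Call:
play_rows --steps '[[[0,-0.0027,0],[0,0,0]],[[0,-0.0014,0],[0,0,0]],[[0,0,0],[0,0,0]],[[0,0,0],[0,0,0]]]'

```text
time_s: 20.75
eef_pos: [611.4, 9.5, 203.2]
ee_rot: [0.001, 1.0, -0.03, -0.0]
force: [-5.8, -6.5, -2.1]
grip_width: 0.254
```

```bash
python3 - <<'E'
from h import *
from rig import cams,ctrl
st=ctrl.sense();print(st['time_s'],st['eef_pos'],st['ee_rot'],st['force'],st['wrist_torque'],st['grip_width'])
im=cams.capture('wrist')[:,:,::-1];crop(im,220,240,200,180,4,'pics/w13.png')
im=cams.capture('top')[:,:,::-1];crop(im,230,180,200,80,4,'pics/t13.png')
im=cams.capture('side')[:,:,::-1];crop(im,220,130,160,120,5,'pics/s13.png')
E
```

```text
20.75 [611.4091881    9.54982754 203.17871027] [ 1.17935840e-03  9.99540979e-01 -3.02721303e-02 -1.98559821e-04] [-5.78268026 -6.53572419 -2.13935834] [-0.9226865   0.88581392  0.09062377] 0.25359107681009607
```

View pics/w13.png

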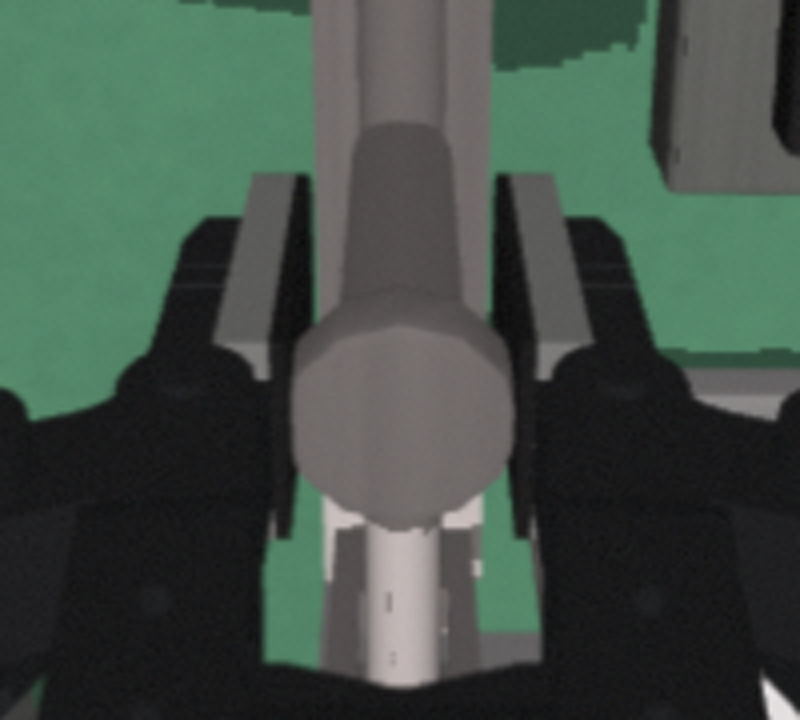

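View pics/t13.png

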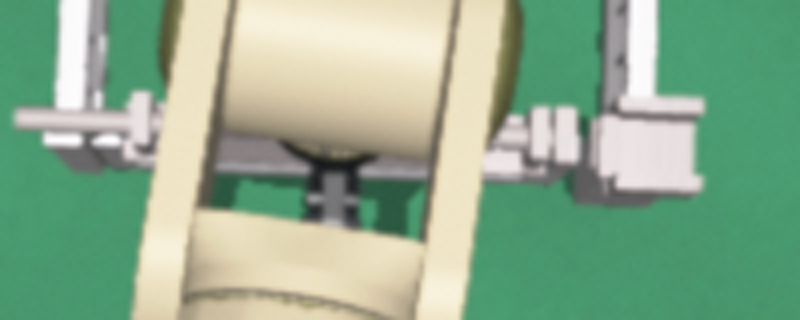

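View pics/s13.png

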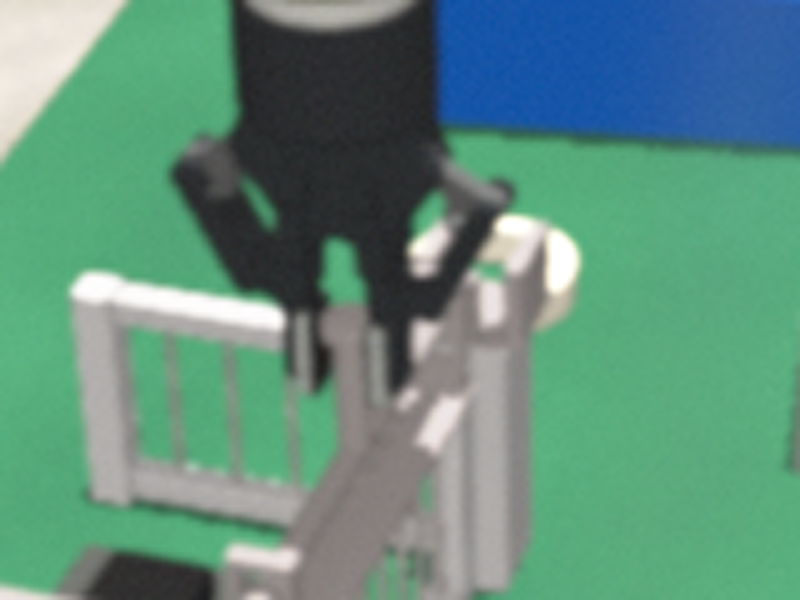

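The collar is out of the keeper (t13: collar about (567,135), keeper about (645,150)). The stop is felt at y 9.5, so draw is about 0.055. Swinging the gate now: radius 130 mm about (619,139), tool turning along.

Call:
play_rows --steps '[[[-0.0068,0.0013,0],[0,0,0.05]],[[-0.0068,-0.0001,0],[0,0,0.05]],[[-0.0068,-0.0001,0],[0,0,0.05]],[[0,0,0],[0,0,0]]]'

```text
time_s: 21.3
eef_pos: [596.8, 11.1, 203.7]
ee_rot: [0.0, 0.996, -0.089, 0.001]
force: [1.4, -3.2, -2.2]
grip_width: 0.252
```

```bash
python3 - <<'E'
from rig import cams,ctrl
import numpy as np
st=ctrl.sense();p=st['eef_pos'];v=np.array([619,139.3])-p[:2];print(p,st['force'],st['grip_width'],np.linalg.norm(v),np.arctan2(v[0],v[1])-np.radians(3.34))
E
```

```text
[596.75606864  11.07405756 203.68750843] [ 1.44253382 -3.20971095 -2.15570287] 0.25232716166210156 130.14101888716837 0.11347111806399375
```

Call:
play_rows --steps '[[[-0.0068,-0.0001,0],[0,0,0.05]],[[-0.0068,-0.0001,0],[0,0,0.05]],[[-0.0068,-0.0001,0],[0,0,0.05]],[[-0.0068,-0.0001,0],[0,0,0.05]],[[-0.0068,-0.0001,0],[0,0,0.05]],[[-0.0068,-0.0001,0],[0,0,0.05]],[[-0.0068,-0.0001,0],[0,0,0.05]],[[0,0,0],[0,0,0]],[[0,0,0],[0,0,0]],[[0,0,0],[0,0,0]],[[0,0,0],[0,0,0]],[[0,0,0],[0,0,0]]]'

```text
time_s: 22.5
eef_pos: [562.9, 22.1, 203.3]
ee_rot: [0.0, 0.975, -0.224, 0.001]
force: [1.3, -4.9, -3.4]
grip_width: 0.252
```

```bash
python3 - <<'E'
from rig import cams,ctrl
from h import *
st=ctrl.sense();p=st['eef_pos'];v=np.array([619,139.3])-p[:2];print(st['time_s'],p,st['force'],st['dq'].round(3),st['grip_width'],np.linalg.norm(v),np.arctan2(v[0],v[1])-np.radians(3.34))
im=cams.capture('wrist')[:,:,::-1];cv2.imwrite('pics/w14.png',im)
im=cams.capture('top')[:,:,::-1];cv2.imwrite('pics/t14.png',im);crop(im,230,170,200,150,4,'pics/t14c.png')
im=cams.capture('side')[:,:,::-1];cv2.imwrite('pics/s14.png',im)
t=cams.camera_info('top')
for th in (.35,.39,.43):
    f=np.radians(-3.34)-th; q=np.array([619,139.3])-258*np.array([-np.sin(f),np.cos(f)]); print(th,proj(t,[*(q-[2.3,1.5]),135]))
E
```

```text
22.5 [562.88848566  22.07542329 203.26919553] [ 1.33180609 -4.89149614 -3.36296191] [-0.    -0.001 -0.002  0.    -0.001 -0.002] 0.25207075591606315 129.961930686309 0.3881418738531069
0.35 [[365.79292972 258.38711954]]
0.39 [[363.89380408 262.89238166]]
0.43 [[361.81257549 267.32242435]]
```

View pics/t14c.png

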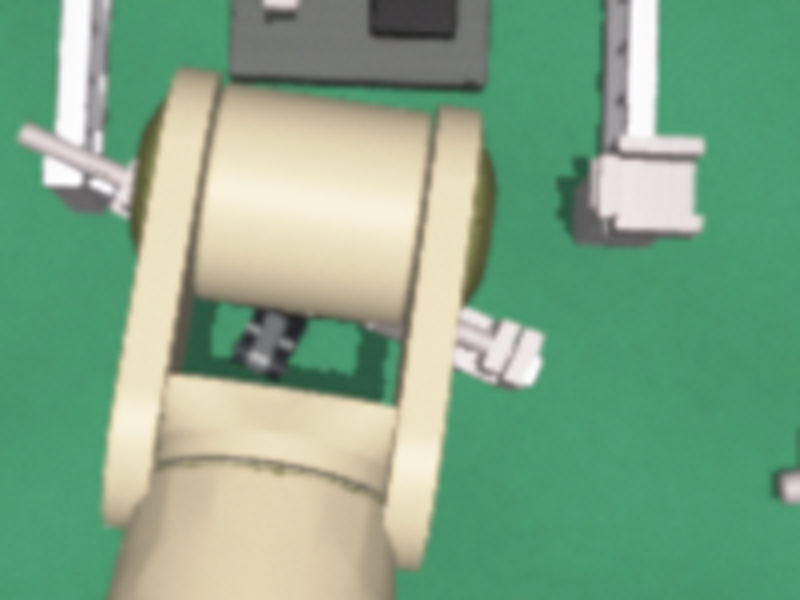

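View pics/s14.png

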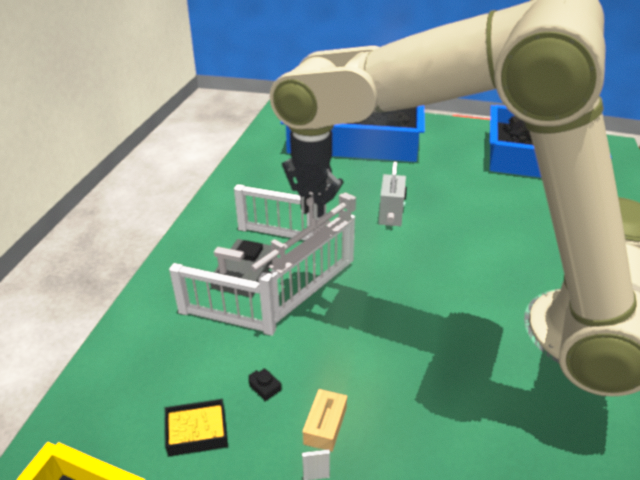

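View pics/w14.png

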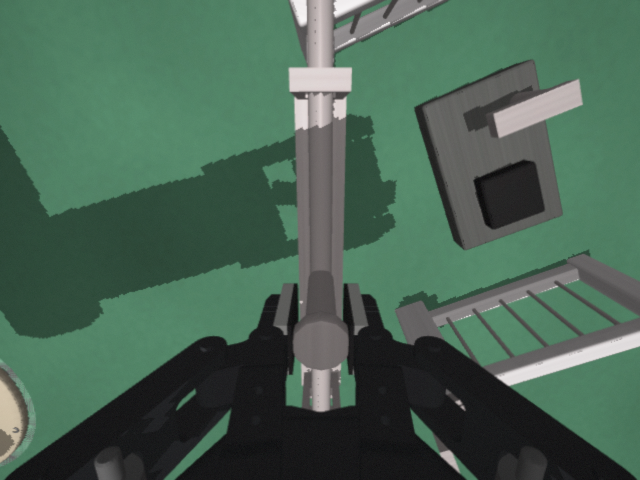

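The gate is open 0.388 rad, about 100 mm at the free edge, and the joint speeds are about 0. The head is still held (0.252). The plate stands in the lockbox (s14 (394,175)), and the tape, housing and screw box haven't moved. Handing in.

```bash
python3 - <<'E'
from rig import ctrl
print(ctrl.finish_job()); print(ctrl.sense()['eef_pos'])
E
```

```text
the job is handed in; nothing more can be done
None
the job is handed in; nothing more can be done
```

The job is handed in at about 22.7 s of the 64 s: the plate is in the interlock box, and the arm holds the gate ajar by the knob. No verdict was reported.

- **Plate:** I took the larger plate from the stand and lowered it into the slot. It met the floor at TCP z 96.3 mm, exactly 22 mm above the height at which I gripped it in the stand, so it is fully home. The pictures afterwards show it standing in the slot.
- **Bolt:** I lifted it about 14 mm and pulled it about 49 mm, until the end stop pushed back. The collar is seen clear of the keeper.
- **Gate:** It is open 0.388 rad, worked out from the arm's position, which is about 100 mm at the free edge. The joint speeds were close to zero. I did not measure the opening separately; the top picture looks consistent with it. The tape, housing and screw box did not look moved in the pictures.

**What did not go to plan:**
- **Knob grip:** My first two closes, at the given grip height, stopped at about 18 mm. The finger links caught on the knob's 24 mm cap before the pads reached the 14 mm post. I gripped the cap between the pads instead, with the post between the fingers, and that held through the lift, pull and swing. The gripper opening reads 21 mm on the 24 mm cap. Those closes pressed on the cap with the links at a 60 N squeeze setting; the wrist read under 7 N, but I could not measure the force on the links themselves.
- **Camera offset:** The top camera sat about 2 mm off the wrist camera, so I used the wrist camera's positions.

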